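# Close the torch's bayonet tail cap and hold it home

### The arm

A 7-joint arm with a two-finger parallel gripper is mounted at the origin on the work surface. World frame = base frame: x ahead of the robot, y to its left, z up, the work surface at z = 0. Lengths are in m, angles in rad, forces in N, time in s.
With the tool pointing down it reaches from about 0.4 to 0.85 m from the base axis. Payload 6.9 kg.
Tool frame: the origin (TCP) lies midway between the tips of the shut fingers; the grasp point (between the pads) lies behind it (ctrl.pinch_z is the z of the grasp point in the tool frame, in m); z points along the fingers, y is the line along which they close (so a half turn about z gives the same grasp; the last joint's range is limited). The gripper opens to 85 mm and grips with 20 to 120 N. Pads are 22 mm wide; open, the fingers measure 114 mm over their backs; the gripper's body (76 mm by 85 mm) begins 54 mm behind the grasp point. The pads swing forward as they close: fully open they stand 13 mm farther back than shut.
Start: joints at [-1.244, 0.507, -0.238, 1.5, 0.126, 1.149, -0.155], TCP at [0.137, 0.61, 0.231] pointing down, gripper open.
Joint ranges: [-3.08, 3.08], [-0.24, 2.05], [-1.43, 1.35], [0, 2.5], [-1.52, 4.66], [0.17, 1.96], [-2.89, 2.89]. Speed limits (rad/s): [2.39, 2.39, 3.14, 3.14, 3.14, 3.14, 3.14].

### API

Orientations are given as a unit quaternion [w, x, y, z].
In Python, from station import ctrl, get_state, vision, ticket, models gives the robot as it stands. Calls block until the motion is done:
- ctrl.movep(position, orientation): joint-space move of the TCP to a pose.
- ctrl.movel(position, frame=None, max_speed=0.15): straight line of the TCP; frame=None keeps the orientation; max_speed is the mean speed in m/s.
- ctrl.set_joints(angles): joint-space move.
- ctrl.ungrasp() and ctrl.close_gripper(force=None): open the fingers fully, or close them until they stop; force is the grip in N (None keeps the last).
- ctrl.pause(seconds).
- ctrl.ik(position, orientation): joint angles nearest the present ones, or None.
- get_state(): the state.
- vision.grab_frame(name): name is "scene" or "top" or "wrist"; returns (picture, depth): 420x560x3 uint8, blue, green, red; 420x560 float32, m along the optical axis (not along the pixel's ray), 0 where there is no reading.
- vision.camera_info(name): a dict with "mtx" (3x3 intrinsics, pixels), "dist_coeffs" ([k1, k2, p1, p2, k3] as OpenCV has them; the pictures are not rectified), "R" (3x3) and "t" (3): a world point X has camera coordinates R X + t; the wrist camera has in their place "hand_eye" (4x4, takes a point from camera to tool coordinates, whose origin is the TCP and whose axes are the flange's). Camera axes: x right, y down, z forward; pixel columns grow to the right and rows downward; lengths in m; the calibration is good to about 2 mm. A picture is of the moment at which its call begins: read the wrist's pose just before it. camera_info takes no time and is no camera call.
A pose or a line that the arm cannot do raises ctrl.Unreachable and nothing moves.
- ticket.close_job(): hands the job in; it is judged then, once.
Trained networks look in the newest picture that a camera, given by its name, has taken for a name from the list of things; names that differ only in an ending like _2 or _b are one class to them, and where a whole thing is asked for, a point or a joint stands for the part that bears it (a point fixed in the world has none). Each returns a list of dicts, best first, with "p" (0 to 1); they miss things now and then, are a little off and sometimes report something else, mostly with a low value. They report only what shows in the picture. A call takes as long as a camera call.
- models.recognise(camera, target): "point" ([column, row] in pixels, amid what is visible of it).
- models.masks_of(camera, target): "mask" (420x560 bool, what is visible of it) and "point" ([column, row] in pixels, amid what is visible of it).
The state is a dict: "time": time; "qpos": joint angles; "qd": joint speeds; "tau": joint torques, N m; "tcp_pos": TCP position; "eef_rot": TCP orientation; "contact_force": force on the tool from outside, world axes, zero at the start; "wrist_torque": the same for the moment, N m; "width": finger opening in m; "gripper_force": force on a finger pad.
Only numpy, scipy, OpenCV 4.12 (cv2) and the standard library are available. Lean on these libraries where they do the work, as an engineer would, in place of code of your own. Each camera call takes 0.05 s, during which the arm holds its last target. There are 200 camera calls.

### The job

The grey torch stands on its head with fresh cells in it and its tail open. Take the tail cap by its finger bar, put it in with its lugs through the two gaps in the torch's rim, push it in against the spring and twist it a quarter turn clockwise (seen from above) to the stop. The catch is worn and lets the cap ride up, so finish still gripping the cap and pressing it down, turned to its stop with its flange flush on the rim, while I try the switch; keep the torch standing upright and leave the other things where they are.

Things in the scene. Friction and masses are not known exactly. Their poses are not given: they have to be found in the camera images.
- torch: Loose grey plastic torch, 0.46 kg, standing upright on its lens, open tail up, 180 mm tall. Head 79 mm across up to 40 mm, tapering to a 49 mm tube; 56 mm collar from 158 to 180 mm. Origin: centre of its underside; z up along its axis; +x towards the black slide switch (98 to 128 mm up the tube, reaching 33 mm from the axis). Rim gaps on +x and -x, a rib outside each.
- torch_rim (a point): Centre of the tail rim, 180 mm above the underside, torch's axes. Bore 38 mm. Gaps on +x and -x, at least 11 mm wide, reaching 25 mm from the axis; between them a lip 6 mm thick overhangs the runs for the lugs. From the gaps the lugs turn only clockwise seen from above, by 90 degrees (hard stop about 3 degrees later), until the cap's bar lies along the torch's y.
- cap: Loose grey plastic tail cap, 35 g, 41 mm tall, standing on its plug, finger bar up. Origin: centre of its underside; z up, x along bar and lugs (a half turn leaves it the same). Plug 35 mm across, 0 to 14 mm up, with two lugs at its foot on +x and -x: 6 mm wide, 4 mm high, 47 mm over their tips. Flange 55 mm across, 14 to 19 mm up. Bar 42 mm long (x), 14 mm thick (y), 19 to 41 mm up.
- cap_flange (a point): Centre of the flat underside of the cap's flange, 14 mm above the cap's origin, on its axis; it meets point torch_rim when the cap is fully home.
- cells (a joint): How far the sprung cells in the torch are pressed down, m. At 0 the upper cell's steel end is 4 mm below the rim; the plug meets it with the flange 10 mm above the rim; 0.010 with the flange flush. Spring 0.7 N/mm, 3.5 N at the start, 10.5 N when flush. Turned and let go, the cap rides up until its lugs meet the lip, 4 mm above flush (0.006).
- mug: Bystander: steel mug, 78 mm across, 85 mm tall, handle to its +y. Origin: centre of its underside.
- brush: Bystander: wooden nail brush 95 x 42 x 33 mm, long in x, bristles down. Origin: centre of its underside.
- cell_a: Bystander: spent cell standing, 33 mm across, 61 mm tall. Origin: centre of its underside.
- cell_b: Bystander: second spent cell, like cell_a.
- bank: Bystander: white plastic drum coin bank standing on its lid, 92 mm across, 112 mm tall, the round slotted twist cap in its base uppermost. Origin: centre of its underside as it stands.
- case: Bystander: black spectacles case 160 x 62 x 36 mm, long in x. Origin: centre of its underside.
- book: Bystander: paperback 110 x 178 x 25 mm lying flat. Origin: centre of its underside.

How it is judged:
On the way, in this order (a step that is already met when the one before it is completed fails the run):
1. the cap is lifted by the fingers (height (world z) of cap above 0.05 m and contact force between the fingers and cap above 1 N), for 0.1 s.
2. the cap's lugs are in the two gaps of the torch's rim (not yet turned) (horizontal distance between cap_flange and torch_rim below 0.004 m and z of cap_flange in the frame of torch_rim below 0.011 m and angle between the x axis of cap and the x axis of torch, either way round below 0.4 rad), for 0.05 s.
At the end, for the whole second after the job is handed in: Cap in the torch, a quarter turn on (within 0.2 rad of the torch's y), flange within 2.5 mm of flush and 4 mm of the axis, cells pressed over 7 mm; fingers still gripping it (over 2 N), at rest; torch on the board, upright within 0.07 rad (horizontal distance between cap_flange and torch_rim below 0.004 m and z of cap_flange in the frame of torch_rim between -0.003 and 0.0025 m and value of joint cells above 0.007 m and angle between the x axis of cap and the y axis of torch, either way round below 0.2 rad and contact force between the fingers and cap above 2 N and angle between torch's own z axis and vertical below 0.07 rad and height (world z) of torch below 0.006 m and linear speed of cap below 0.02 m/s); the arm keeps its last pose, push and grip.
It fails at once if the torch was tipped over or lifted off the board (angle between torch's own z axis and vertical above 0.35 rad or height (world z) of torch above 0.03 m).
It fails at once if another thing on the board was shifted by more than 25 mm (distance of any of mug, brush, cell_a, cell_b, bank, case, book from where it was at the start of the episode above 0.025 m).
It also fails if it takes over 51 s, if anything falls off the work surface, if the arm or the gripper's body presses on something with over 40 N, if the wrist force passes 120 N, or if a joint passes its speed limit or range.

## Working session

There is one attempt and no reset: what is moved stays moved. The work goes in short steps, each a Python script; the robot and the scene stay as the last script left them, time stands still between calls to the robot, and variables do not carry over. Pictures are saved under pics/ and viewed, at most 10 in all, crops included, and the job is handed in when it is done.

```bash
mkdir -p pics; ls; cat > h.py <<'E'
import numpy as np, cv2
from station import ctrl, get_state, vision, ticket, models
from scipy.spatial.transform import Rotation as Rn
def cloud(name, img_d=None):
    """world points per pixel (H,W,3), nan where no depth"""
    s=get_state(); im,d=vision.grab_frame(name); c=vision.camera_info(name)
    h,w=d.shape; uv=np.stack(np.meshgrid(np.arange(w),np.arange(h)),-1).reshape(-1,1,2).astype(np.float64)
    n=cv2.undistortPoints(uv,np.array(c["mtx"]),np.array(c["dist_coeffs"])).reshape(h,w,2)
    P=np.dstack([n*d[...,None],d]).astype(float); P[d<=0]=np.nan
    if "hand_eye" in c:
        H=np.array(c["hand_eye"]); q=s["eef_rot"]; R=Rn.from_quat([q[1],q[2],q[3],q[0]]).as_matrix()
        P=(P@H[:3,:3].T+H[:3,3])@R.T+np.array(s["tcp_pos"])
    else: P=(P-np.array(c["t"]))@np.array(c["R"])
    return im,P
E
python3 - <<'E'
from h import *
print(get_state(), ctrl.pinch_z)
ims=[]
for n in ["top","scene"]:
    im,P=cloud(n); cv2.imwrite(f"pics/{n}0.png",im); c=vision.camera_info(n)
    print(n,-np.array(c["R"]).T@np.array(c["t"]))
    np.save(n+"P.npy",P)
    for t in ["torch","cap","mug","brush","cell_a","bank","case","book"]:
        for m in models.masks_of(n,t)[:2]:
            q=P[m["mask"]]; q=q[~np.isnan(q[:,0])]
            if len(q)==0: continue
            z=np.percentile(q[:,2],95); tp=q[q[:,2]>z-.006]
            print(t,round(m["p"],2),np.round(m["point"]),len(q),"topz",z.round(3),"c",((tp.max(0)+tp.min(0))/2).round(3),"ext",np.ptp(tp,axis=0).round(3))
E
```

```text
pics
{'time': 0.0, 'qpos': array([-1.24447811,  0.50833803, -0.23754468,  1.50117096,  0.12568071,
        1.14887886, -0.15479872]), 'qd': array([ 0.00011678, -0.00252885, -0.00066431, -0.00027757, -0.00092504,
       -0.00127126, -0.00035888]), 'tau': array([ 5.33433813e-04, -6.20595288e+01, -2.18695365e+00, -2.49661106e+01,
        1.24843017e-02,  1.16032083e-02,  1.34082995e-05]), 'tcp_pos': array([0.1368382 , 0.60930693, 0.23041707]), 'eef_rot': array([-9.58968734e-05,  1.10168774e-01,  9.93912484e-01, -8.98347063e-04]), 'contact_force': array([-0.46423938, -0.2938081 ,  0.15252665]), 'wrist_torque': array([0.06484051, 0.02436017, 0.02488379]), 'gripper_force': 0.0, 'width': 0.08554400099730282} -0.0187
top [0.51450218 0.05767185 1.23449856]
torch 0.58 [352. 238.] 663 topz 0.182 c [ 0.488 -0.132  0.181] ext [0.054 0.054 0.01 ]
cap 0.56 [253. 223.] 227 topz 0.042 c [0.534 0.154 0.041] ext [0.035 0.029 0.008]
cap 0.2 [350. 236.] 683 topz 0.182 c [ 0.488 -0.133  0.181] ext [0.054 0.055 0.01 ]
mug 0.8 [304. 179.] 707 topz 0.085 c [ 0.646 -0.007  0.084] ext [0.074 0.074 0.011]
brush
[... 700 characters left out ...]
[0.085 0.084 0.009]
mug 0.84 [278. 253.] 1317 topz 0.086 c [ 0.647 -0.007  0.085] ext [0.078 0.077 0.009]
brush 0.78 [243. 209.] 338 topz 0.038 c [ 0.403 -0.005  0.036] ext [0.091 0.046 0.008]
brush 0.74 [305. 220.] 222 topz 0.044 c [0.537 0.153 0.042] ext [0.036 0.031 0.007]
cell_a 0.66 [324. 260.] 289 topz 0.062 c [0.723 0.096 0.061] ext [0.031 0.033 0.008]
cell_a 0.64 [246. 295.] 350 topz 0.063 c [ 0.733 -0.122  0.061] ext [0.032 0.032 0.009]
bank 0.71 [392. 221.] 1268 topz 0.116 c [0.757 0.281 0.122] ext [0.138 0.175 0.023]
book 0.89 [361. 185.] 1312 topz 0.03 c [0.471 0.415 0.029] ext [0.142 0.196 0.01 ]
book 0.56 [393. 223.] 1186 topz 0.116 c [0.731 0.325 0.115] ext [0.086 0.088 0.009]
```

```bash
python3 - <<'E'
from h import *
a=cv2.imread("pics/top0.png");b=cv2.imread("pics/scene0.png")
o=np.vstack([np.hstack([cv2.resize(a[190:290,220:390],(520,300)),np.zeros((300,280,3),np.uint8)]),
 np.hstack([cv2.resize(b[150:270,170:370],(500,300)),cv2.resize(b,(300,300))])])
cv2.imwrite("pics/c0.png",o)
print(vision.camera_info("wrist"))
P=np.load("topP.npy"); 
for z in (0.30,):
  for y in np.arange(0,3.2,.4):
    q=(Rn.from_euler("z",y)*Rn.from_euler("x",np.pi)).as_quat(); 
    print(y.__round__(1),[None if r is None else np.round(r,2) for r in (ctrl.ik([.535,.154,.25],q[[3,0,1,2]]),ctrl.ik([.488,-.132,.28],q[[3,0,1,2]]))])
E
```

```text
{'mtx': array([[341.10672218,   0.        , 272.57361616],
       [  0.        , 341.10672218, 205.82881253],
       [  0.        ,   0.        ,   1.        ]]), 'dist_coeffs': array([-0.08254467,  0.        ,  0.        ,  0.        ,  0.        ]), 'hand_eye': array([[ 1.37804746e-03, -9.54247978e-01, -2.99013206e-01,
         7.50454167e-02],
       [ 9.99999007e-01,  1.40311294e-03,  1.30858451e-04,
         2.80392661e-04],
       [ 2.94677888e-04, -2.99013090e-01,  9.54248964e-01,
        -1.42433038e-01],
       [ 0.00000000e+00,  0.00000000e+00,  0.00000000e+00,
         1.00000000e+00]])}
0.0 [array([-0.7 ,  0.43,  0.57,  1.66, -0.25,  1.13, -1.64]), array([-0.38,  0.37,  0.86,  1.73, -0.3 ,  1.17, -1.01])]
0.4 [array([-0.64,  0.41,  0.47,  1.66, -0.21,  1.12, -1.28]), array([-0.34,  0.36,  0.79,  1.73, -0.27,  1.16, -0.64])]
0.8 [array([-0.61,  0.41,  0.43,  1.66, -0.19,  1.12, -0.9 ]), array([-0.29,  0.34,  0.71,  1.73, -0.24,  1.16, -0.28])]
1.2 [array([-0.58,  0.4 ,  0.38,  1.66, -0.16,  1.11, -0.53]), array([-0.25,  0.33,  0.65,  1.73, -0.22,  1.15,  0.09])]
1.6 [array([-0.53,  0.39,  0.3 ,  1.66, -0.13,  1.11, -0.16]), array([-0.27,  0.34,  0.68,  1.73, -0.23,  1.15,  0.51])]
2.0 [array([-0.47,  0.39,  0.22,  1.66, -0.09,  1.11,  0.2 ]), array([-0.27,  0.33,  0.67,  1.73, -0.22,  1.15,  0.9 ])]
2.4 [array([-0.42,  0.38,  0.14,  1.66, -0.06,  1.11,  0.56]), array([-0.25,  0.33,  0.65,  1.73, -0.21,  1.15,  1.29])]
2.8 [array([-0.36,  0.38,  0.05,  1.66, -0.02,  1.11,  0.93]), array([-0.2 ,  0.32,  0.58,  1.73, -0.19,  1.15,  1.66])]
```

View pics/c0.png

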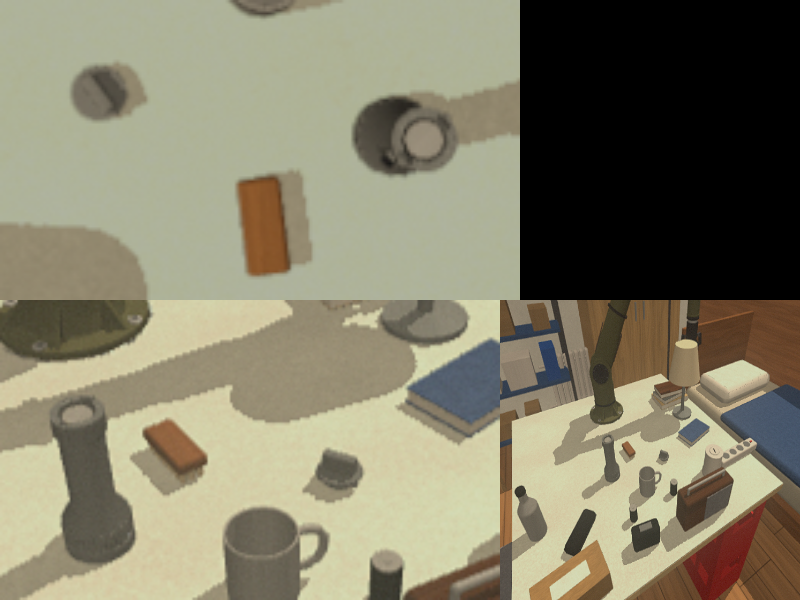

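```bash
cat >> h.py <<'E'
def quat(y):
    q=(Rn.from_euler("z",y)*Rn.from_euler("x",np.pi)).as_quat(); return q[[3,0,1,2]]
E
python3 - <<'E'
from h import *
for n in("topP.npy","sceneP.npy"):
    P=np.load(n).reshape(-1,3); P=P[P[:,2]>.2]; P=P[(abs(P[:,0]-.3)<.6)&(P[:,1]>-.5)&(P[:,1]<.9)]
    k,c=np.unique((P[:,:2]//.1).astype(int),axis=0,return_counts=True)
    for i,m in zip(k,c):
        s=((P[:,:2]//.1).astype(int)==i).all(1)
        if m>15: print(n,i/10,m,P[s,2].min().round(2),P[s,2].max().round(2))
E
```

```text
topP.npy [ 0.  -0.1] 346 0.2 0.29
topP.npy [0. 0.] 356 0.2 0.3
topP.npy [0.1 0.4] 19 0.2 0.25
topP.npy [0.1 0.5] 1696 0.24 0.51
topP.npy [0.1 0.6] 577 0.24 0.49
topP.npy [0.2 0.3] 1126 0.2 0.36
topP.npy [0.2 0.4] 1781 0.21 0.36
topP.npy [0.2 0.5] 272 0.35 0.36
topP.npy [0.3 0.3] 676 0.2 0.36
topP.npy [0.3 0.4] 2031 0.2 0.36
topP.npy [0.3 0.5] 123 0.2 0.36
topP.npy [ 0.5 -0.5] 36 0.2 0.2
sceneP.npy [-0.1 -0.1] 61 0.26 0.37
sceneP.npy [ 0.  -0.1] 1062 0.2 0.38
sceneP.npy [0. 0.] 2538 0.2 0.54
sceneP.npy [0.  0.1] 799 0.33 0.54
sceneP.npy [0.1 0.1] 233 0.48 0.54
sceneP.npy [0.1 0.5] 906 0.32 0.51
sceneP.npy [0.1 0.6] 566 0.26 0.51
sceneP.npy [0.2 0.3] 524 0.2 0.36
sceneP.npy [0.2 0.4] 234 0.35 0.36
sceneP.npy [0.2 0.5] 34 0.36 0.36
sceneP.npy [0.3 0.3] 597 0.2 0.36
sceneP.npy [0.3 0.4] 1592 0.2 0.36
sceneP.npy [0.3 0.5] 107 0.2 0.36
sceneP.npy [ 0.5 -0.5] 78 0.2 0.2
```

```bash
python3 - <<'E'
from h import *
try:
    ctrl.movel([.137,.61,.5])
    ctrl.movep([.42,.46,.5],quat(2.3))
    ctrl.movep([.535,.154,.4],quat(1.6))
    ctrl.movep([.535,.154,.17],quat(1.6))
except Exception as e: print(repr(e))
print(get_state()["tcp_pos"],get_state()["time"])
im,P=cloud("wrist"); cv2.imwrite("pics/wc.png",im); np.save("wcP.npy",P)
m=models.masks_of("wrist","cap"); print([(x["p"],x["point"],x["mask"].sum()) for x in m])
ctrl.movep([.488,-.132,.30],quat(1.6))
im2,P=cloud("wrist"); np.save("wtP.npy",P)
cv2.imwrite("pics/wt.png",im2)
m=models.masks_of("wrist","torch"); print([(x["p"],x["point"],x["mask"].sum()) for x in m])
cv2.imwrite("pics/w2.png",cv2.resize(np.hstack([im,im2]),(800,300),interpolation=cv2.INTER_AREA))
print(get_state()["tcp_pos"],get_state()["time"])
E
```

```text
[0.5360344  0.15505771 0.17110907] 6.2667
[(0.73, [267.6, 184.9], np.int64(2983))]
[(0.92, [271.4, 186.3], np.int64(5763))]
[ 0.48841709 -0.13024897  0.2992758 ] 7.675
```

View pics/w2.png

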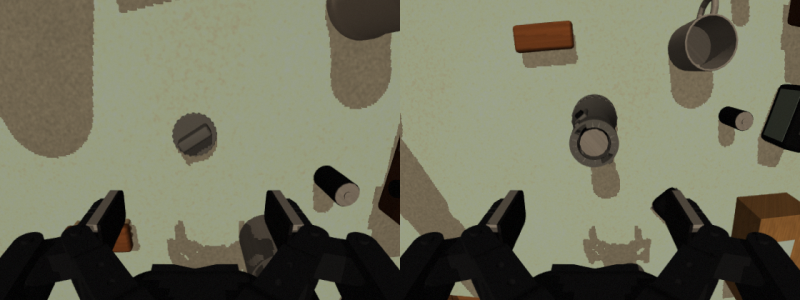

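```bash
python3 - <<'E'
from h import *
a=cv2.imread("pics/wc.png");b=cv2.imread("pics/wt.png")
cv2.imwrite("pics/z.png",np.hstack([cv2.resize(a[145:225,228:308],(400,560),interpolation=cv2.INTER_CUBIC)if 0 else cv2.resize(a[150:225,232:307],(400,400),interpolation=cv2.INTER_CUBIC),cv2.convertScaleAbs(cv2.resize(b[150:240,226:316],(400,400),interpolation=cv2.INTER_CUBIC),alpha=1.6)]))
# geometry
P=np.load("wcP.npy")[150:225,232:307].reshape(-1,3); P=P[~np.isnan(P[:,0])]
bar=P[(P[:,2]>.032)&(P[:,2]<.06)]; fl=P[(P[:,2]>.012)&(P[:,2]<.025)]
r=cv2.minAreaRect(bar[:,:2].astype(np.float32)*1000); print("bar",len(bar),r,np.median(bar[:,2]),bar[:,:2].mean(0))
e=np.linalg.eigh(np.cov(bar[:,:2].T)); print("yaw",np.arctan2(e[1][1,1],e[1][0,1])%np.pi)
al=P[P[:,2]>.012][:,:2]; print("flange",cv2.minEnclosingCircle(al.astype(np.float32)*1000))
P=np.load("wtP.npy")[150:250,226:316].reshape(-1,3); P=P[~np.isnan(P[:,0])]
rim=P[(P[:,2]>.174)&(P[:,2]<.19)]; print("rim",len(rim),cv2.minEnclosingCircle(rim[:,:2].astype(np.float32)*1000),np.median(rim[:,2]))
c,_=cv2.minEnclosingCircle(rim[:,:2].astype(np.float32)*1000); c=np.array(c)/1000
tb=P[(P[:,2]<.135)&(P[:,2]>.085)]; d=tb[:,:2]-c; rr=np.hypot(*d.T); s=rr>.028; print("switch",len(tb),s.sum(),rr.max(),np.degrees(np.arctan2(*d[s].mean(0)[::-1])) if s.any() else None)
E
```

```text
bar 857 ((537.0836791992188, 154.99740600585938), (42.23387908935547, 14.155195236206055), 35.06929397583008) 0.04028587573664666 [0.53728307 0.15627785]
yaw 0.6141239278127437
flange ((537.1444702148438, 154.85467529296875), 28.459197998046875)
rim 3161 ((488.56512451171875, -132.15098571777344), 30.32346534729004) 0.1788539712956474
switch 442 142 0.03380444343309779 128.8332738490133
```

View pics/z.png

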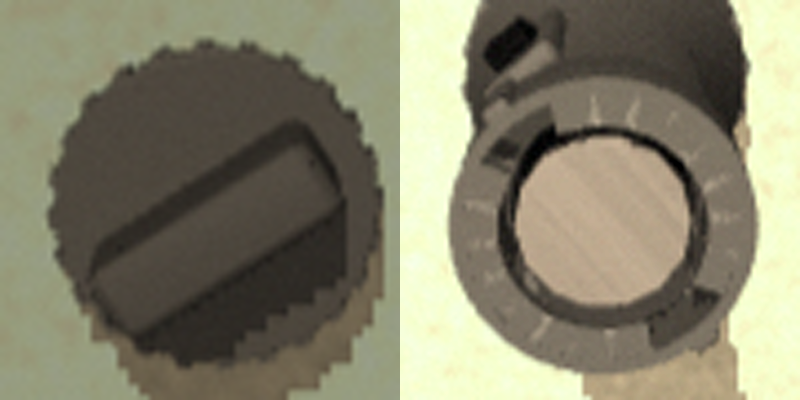

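```bash
cat >> h.py <<'E'
def go(p,y,lin=True,v=.15,tol=.0007,n=3):
    """move, then re-command to take out the steady error"""
    p=np.array(p,float); c=p.copy()
    for k in range(n):
        if lin: ctrl.movel(c,frame=quat(y),max_speed=v)
        else: ctrl.movep(c,quat(y))
        lin=True; v=.03
        e=p-np.array(get_state()["tcp_pos"])
        if np.abs(e).max()<tol: break
        c=c+e
    s=get_state(); q=s["eef_rot"]; x=Rn.from_quat(np.r_[q[1:],q[0]]).as_matrix()
    print("tcp",np.round(s["tcp_pos"],4),"yaw",np.arctan2(x[1,0],x[0,0]).round(3),"tilt",np.round(x[2,:2],3),"F",np.round(s["contact_force"],1),"w",round(s["width"],4),"g",round(s["gripper_force"],1),"t",round(s["time"],2))
    return c
E
python3 - <<'E'
from h import *
from scipy.optimize import least_squares
P=np.load("wtP.npy")[150:250,226:316].reshape(-1,3); P=P[~np.isnan(P[:,0])]
rim=P[(P[:,2]>.176)&(P[:,2]<.19)]; c=np.array([.4886,-.1322])
for _ in range(3):
    d=rim[:,:2]-c; a=np.arctan2(*d.T[::-1]); r=np.hypot(*d.T); E=[]
    for b in np.arange(-np.pi,np.pi,.12):
        s=(a>b)&(a<b+.12)
        if s.any(): E.append(rim[s][r[s].argmax(),:2])
    E=np.array(E); f=least_squares(lambda x:np.hypot(*(E-x[:2]).T)-x[2],[*c,.028],loss="soft_l1",f_scale=.0005).x; c=f[:2]
print("rim fit",f)
d=P[:,:2]-c; r=np.hypot(*d.T); s=(r>.0205)&(r<.0245); a=np.degrees(np.arctan2(*d[s].T[::-1])); z=P[s,2]
h=[(int(b),np.round(np.median(z[(a>=b)&(a<b+10)])*1000,1),((z<.174)&(a>=b)&(a<b+10)).sum()) for b in range(-180,180,10)]
print(h)
lo=a[z<.174]; print("axis",np.degrees(np.angle(np.exp(2j*np.radians(lo)).mean())/2)%180)
ctrl.ungrasp()
go([.5371,.1549,.25],.613,lin=False)
go([.5371,.1549,.06],.613)
E
```

```text
rim fit [ 0.48876207 -0.13212024  0.02799027]
[(-180, np.float64(179.5), np.int64(0)), (-170, np.float64(179.5), np.int64(0)), (-160, np.float64(179.7), np.int64(0)), (-150, np.float64(179.7), np.int64(2)), (-140, np.float64(179.0), np.int64(10)), (-130, np.float64(179.5), np.int64(14)), (-120, np.float64(179.3), np.int64(11)), (-110, np.float64(179.3), np.int64(13)), (-100, np.float64(179.1), np.int64(11)), (-90, np.float64(179.1), np.int64(12)), (-80, np.float64(179.2), np.int64(12)), (-70, np.float64(160.9), np.int64(16)), (-60, np.float64(159.5), np.int64(19)), (-50, np.float64(159.7), np.int64(18)), (-40, np.float64(159.0), np.int64(2)), (-30, np.float64(179.6), np.int64(0)), (-20, np.float64(179.8), np.int64(0)), (-10, np.float64(179.5), np.int64(0)), (0, np.float64(179.3), np.int64(0)), (10, np.float64(179.7), np.int64(0)), (20, np.float64(179.8), np.int64(1)), (30, np.float64(179.3), np.int64(10)), (40, np.float64(179.2), np.int64(18)), (50, np.float64(179.0), np.int64(21)), (60, np.float64(178.7), np.int64(22)), (70, np.float64(134.0), np.int64(28)), (80, np.float64(133.6), np.int64(27)), (90, np.float64(134.3), np.int64(27)), (100, np.float64(178.7), np.int64(21)), (110, np.float64(131.7), np.int64(19)), (120, np.float64(159.8), np.int64(8)), (130, np.float64(160.2), np.int64(10)), (140, np.float64(162.4), np.int64(32)), (150, np.float64(179.1), np.int64(1)), (160, np.float64(179.7), np.int64(0)), (170, np.float64(179.4), np.int64(0))]
axis 91.36599756584299
tcp [0.537  0.1552 0.2501] yaw 0.612 tilt [0. 0.] F [ 0.7 -0.2 -0.7] w 0.0852 g 0.0 t 9.47
tcp [0.5367 0.1549 0.0597] yaw 0.613 tilt [0.001 0.   ] F [-0.3  0.1 -0.2] w 0.0855 g 0.0 t 11.14
```

```bash
python3 - <<'E'
from h import *
P=np.load("wtP.npy")[150:250,226:316]; c=np.array([.4888,-.1321])
P=P.reshape(-1,3); P=P[~np.isnan(P[:,0])]; d=P[:,:2]-c; r=np.hypot(*d.T); a=np.degrees(np.arctan2(*d.T[::-1]))%360
top=(P[:,2]>.177)&(P[:,2]<.183)&(r>.021)&(r<.0245); A=np.sort(a[top]); g=np.diff(np.r_[A,A[0]+360]); i=np.argsort(g)[-4:]; print([(A[k].round(1),(A[k]+g[k]).round(1)) for k in i])
s=(r>.029)&(r<.036)&(P[:,2]>.095)&(P[:,2]<.135); print("switch",np.percentile(a[s],[5,50,95]),s.sum())
s=(r>.0287)&(r<.036)&(P[:,2]>.15)&(P[:,2]<.19); print("ribs",np.sort(a[s]).round(0))
go([.5371,.1549,.021],.613,v=.06)
ctrl.close_gripper(force=60); go([.5371,.1549,.021],.613,n=1)
go([.5371,.1549,.15],.613,n=1); go([.5371,.1549,.30],.613,n=1)
print(get_state()["time"])
im,Q=cloud("wrist"); cv2.imwrite("pics/g.png",im); np.save("gP.npy",Q)
E
```

```text
[(np.float64(90.4), np.float64(92.3)), (np.float64(271.3), np.float64(273.3)), (np.float64(294.5), np.float64(330.3)), (np.float64(114.9), np.float64(151.0))]
switch [117.83092447 129.12867274 142.56723018] 101
ribs [127. 127. 127. 128. 128. 128. 128. 128. 128. 128. 128. 129. 129. 129.
 129. 129. 130. 130. 130. 131. 131. 131. 132. 133. 133. 133. 133. 134.
 134. 135. 135. 135. 135. 136. 136. 137. 137. 138. 138. 308. 308. 309.
 310. 310. 312. 313. 314. 315. 316. 317. 318. 319.]
tcp [0.5372 0.1549 0.021 ] yaw 0.613 tilt [0. 0.] F [ 0.2  0.2 -0. ] w 0.0853 g 0.0 t 11.93
tcp [0.5373 0.155  0.0213] yaw 0.613 tilt [0.001 0.   ] F [-0.4  0.6  4.3] w 0.0128 g 59.1 t 12.83
tcp [0.5365 0.1548 0.1491] yaw 0.613 tilt [-0.002 -0.001] F [ 0.4  0.7 -0.8] w 0.0129 g 58.5 t 13.84
tcp [0.5366 0.1548 0.299 ] yaw 0.613 tilt [-0.002 -0.001] F [-0.4  0.3 -0.4] w 0.0128 g 58.5 t 14.99
14.9917
```

View pics/g.png

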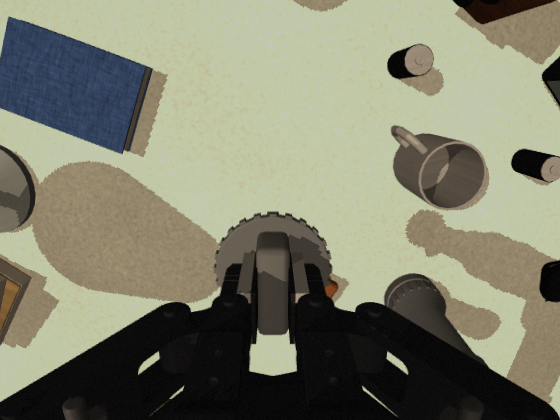

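```bash
cat >> h.py <<'E'
def totool(Q,s):
    q=s["eef_rot"]; return (Q-np.array(s["tcp_pos"]))@Rn.from_quat(np.r_[q[1:],q[0]]).as_matrix()
E
python3 - <<'E'
from h import *
from scipy.optimize import least_squares
Q=np.load("gP.npy"); T=totool(Q,get_state())[205:300,205:340].reshape(-1,3); T=T[~np.isnan(T[:,0])]
f=T[(T[:,2]>-.006)&(T[:,2]<.008)&(T[:,0]>0)&(np.abs(T[:,1])<.032)]
print(len(f),np.median(f[:,2]),f.max(0),f.min(0))
E=[]
a=np.arctan2(f[:,1],f[:,0]); r=np.hypot(f[:,0],f[:,1])
for b in np.arange(-1.2,1.2,.08):
    s=(a>b)&(a<b+.08)
    if s.any(): E.append(f[s][r[s].argmax(),:2])
E=np.array(E); print(least_squares(lambda x:np.hypot(*(E-x).T)-.0275,[0,0],loss="soft_l1",f_scale=.0005).x)
go([.4888,-.1321,.30],2.32,lin=False)
im,Q=cloud("wrist"); np.save("hP.npy",Q); s=get_state(); T=totool(Q,s); cv2.imwrite("pics/h.png",im)
go([.4888,-.1321,.235],2.32)
im,Q=cloud("wrist"); cv2.imwrite("pics/h2.png",im); np.save("h2P.npy",Q)
E
```

```text
3704 0.0024209322069470435 [0.02859261 0.02931005 0.00765735] [ 7.89238529e-07 -2.75268637e-02 -5.98998195e-03]
[0.00089217 0.00081181]
tcp [ 0.489  -0.1316  0.2999] yaw 2.32 tilt [0. 0.] F [ 0.7 -0.1 -0.6] w 0.0128 g 58.4 t 16.92
tcp [ 0.4892 -0.132   0.2355] yaw 2.32 tilt [-0.  0.] F [ 0.3 -0.3 -0.4] w 0.0128 g 58.5 t 17.55
```

View pics/h2.png

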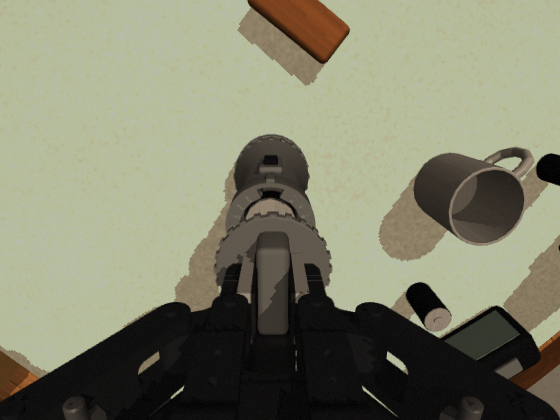

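```bash
python3 - <<'E'
from h import *
from scipy.optimize import least_squares
s=get_state()
def fit(Q,zlo,zhi,c0,R,w):
    T=totool(Q,s).reshape(-1,3); T=T[~np.isnan(T[:,0])]
    f=T[(T[:,2]>zlo)&(T[:,2]<zhi)&(np.hypot(*(T[:,:2]-c0).T)<R+.004)]
    c=np.array(c0,float)
    for _ in range(4):
        d=f[:,:2]-c; a=np.arctan2(d[:,1],d[:,0]); r=np.hypot(*d.T); E=[]
        for b in np.arange(-w,w,.06):
            m=(a>b)&(a<b+.06)
            if m.any(): E.append(f[m][r[m].argmax(),:2])
        E=np.array(E); x=least_squares(lambda x:np.hypot(*(E-x).T)-R,c,loss="soft_l1",f_scale=.0004); c=x.x
    return c.round(5),len(f),len(E),np.median(f[:,2]).round(4)
Q=np.load("h2P.npy")
print("cap",fit(Q,-.003,.006,[0,0],.0275,1.2)); print("rim",fit(Q,.048,.06,[0,0],.028,1.0))
R=Rn.from_quat(np.r_[s["eef_rot"][1:],s["eef_rot"][0]]).as_matrix()
print("expected rim (earlier fit) in tool",R.T@(np.array([.48876,-.13212,.18])-s["tcp_pos"]))
T=totool(Q,s); f=T[170:215,240:300].reshape(-1,3); f=f[(f[:,2]>.048)&(f[:,2]<.06)]; print(f[:,1].min(),f[:,1].max(),f[:,0].max())
E
```

```text
cap (array([-0.00082,  0.00094]), 3771, 40, np.float64(0.0029))
rim (array([ 0.00079, -0.00078]), 1794, 34, np.float64(0.0564))
expected rim (earlier fit) in tool [ 0.0005799  -0.00057224  0.05593785]
-0.01916777615025223 0.017085897844161882 0.031122852432501923
```

```bash
python3 - <<'E'
from h import *
p=[.4876,-.1324]
go([*p,.206],2.32,v=.05)
for z in (.2025,.200,.1985,.197,.196,.195):
    go([*p,z],2.32,v=.02,n=1); f=get_state()["contact_force"]
    if f[2]>9 or np.hypot(*f[:2])>6: break
print(get_state()["wrist_torque"])
E
```

```text
tcp [ 0.4877 -0.1324  0.206 ] yaw 2.32 tilt [-0.  0.] F [-0.5  0.2  0.9] w 0.0126 g 58.5 t 18.33
tcp [ 0.4876 -0.1324  0.2025] yaw 2.32 tilt [ 0. -0.] F [ 0.5  0.5 -0.1] w 0.0125 g 58.5 t 18.66
tcp [ 0.4875 -0.1324  0.1999] yaw 2.32 tilt [ 0. -0.] F [0.3 0.4 0.7] w 0.013 g 58.5 t 18.93
tcp [ 0.4876 -0.1324  0.1984] yaw 2.32 tilt [ 0. -0.] F [ 0.4  0.8 -1.1] w 0.0127 g 58.5 t 19.18
tcp [ 0.4878 -0.1324  0.1972] yaw 2.32 tilt [-0.  0.] F [-0.6  1.1  2.6] w 0.0127 g 58.9 t 19.43
tcp [ 0.4878 -0.1325  0.1962] yaw 2.32 tilt [-0.  0.] F [-0.1  0.6  2.1] w 0.0129 g 58.9 t 19.68
tcp [ 0.4878 -0.1324  0.1951] yaw 2.32 tilt [-0.  0.] F [0.1 0.1 4.4] w 0.0128 g 59.0 t 19.93
[0.06852174 0.0142845  0.01038259]
```

```bash
python3 - <<'E'
from h import *
p=[.4878,-.1324]
for z in (.193,.191,.189,.188,.187,.186,.185,.184):
    go([*p,z],2.32,v=.02,n=1); f=get_state()["contact_force"]
    if f[2]>18 or np.hypot(*f[:2])>8: break
E
```

```text
tcp [ 0.4878 -0.1324  0.1931] yaw 2.32 tilt [-0. -0.] F [-0.8 -0.8  5.3] w 0.0124 g 59.3 t 20.18
tcp [ 0.4878 -0.1324  0.1912] yaw 2.32 tilt [-0.  0.] F [-0.6 -0.5  6.3] w 0.0129 g 59.4 t 20.43
tcp [ 0.4878 -0.1324  0.1893] yaw 2.32 tilt [-0.  0.] F [-2.1 -0.1  9. ] w 0.0126 g 59.6 t 20.68
tcp [ 0.4879 -0.1325  0.1885] yaw 2.32 tilt [-0.  0.] F [-0.7  0.2  7.8] w 0.0128 g 59.6 t 20.93
tcp [ 0.4879 -0.1325  0.1876] yaw 2.32 tilt [-0.  0.] F [-1.9  0.5  9.6] w 0.013 g 59.8 t 21.18
tcp [ 0.4881 -0.1325  0.1872] yaw 2.32 tilt [-0.001  0.001] F [-3.9  1.3 14.9] w 0.0126 g 60.5 t 21.43
tcp [ 0.4885 -0.1326  0.1872] yaw 2.32 tilt [-0.002  0.002] F [-4.2  1.  22.3] w 0.0127 g 61.7 t 21.68
```

```bash
python3 - <<'E'
from h import *
p=[.4878,-.1324]
for y in np.linspace(2.32,.75,9):
    go([*p,.1866],y,v=.02,n=1); s=get_state(); print("   Tz",s["wrist_torque"].round(2))
    if abs(s["wrist_torque"][2])>.8: break
im,Q=cloud("wrist"); cv2.imwrite("pics/e.png",im); np.save("eP.npy",Q)
im,Q=cloud("top"); cv2.imwrite("pics/et.png",im)
E
```

```text
tcp [ 0.4879 -0.1324  0.1874] yaw 2.32 tilt [-0.001  0.001] F [-2.4  0.6  9.9] w 0.0128 g 59.9 t 21.93
   Tz [0.11 0.44 0.  ]
tcp [ 0.4882 -0.1323  0.1873] yaw 2.123 tilt [-0.001  0.001] F [-1.1  1.2  9.2] w 0.0127 g 59.8 t 22.28
   Tz [ 0.2   0.28 -0.08]
tcp [ 0.4883 -0.1323  0.1873] yaw 1.927 tilt [-0.001  0.001] F [-0.6  0.5 10.6] w 0.0128 g 59.8 t 22.63
   Tz [ 0.17  0.25 -0.06]
tcp [ 0.4885 -0.1324  0.1874] yaw 1.731 tilt [-0.001  0.002] F [-0.2  1.4  9.3] w 0.0125 g 59.8 t 22.98
   Tz [ 0.12  0.21 -0.09]
tcp [ 0.4886 -0.1325  0.1874] yaw 1.535 tilt [-0.     0.002] F [-0.2  0.6  9.3] w 0.0126 g 59.8 t 23.33
   Tz [ 0.04  0.08 -0.04]
tcp [ 0.4887 -0.1326  0.1874] yaw 1.338 tilt [-0.     0.002] F [ 0.5  0.6 10.8] w 0.0124 g 59.8 t 23.68
   Tz [ 0.02  0.04 -0.05]
tcp [ 0.4888 -0.1327  0.1875] yaw 1.142 tilt [0.    0.002] F [ 0.1 -0.7  9. ] w 0.0127 g 59.8 t 24.03
   Tz [ 0.07  0.05 -0.03]
tcp [ 0.4888 -0.1328  0.1875] yaw 0.946 tilt [0.001 0.002] F [ 0.6 -0.3 10.3] w 0.0128 g 59.8 t 24.38
   Tz [-0.07  0.08 -0.08]
tcp [ 0.4886 -0.1327  0.1874] yaw 0.749 tilt [0.001 0.002] F [-0.4 -0.3 10. ] w 0.0126 g 59.9 t 24.73
   Tz [ 0.01  0.13 -0.05]
```

View pics/e.png

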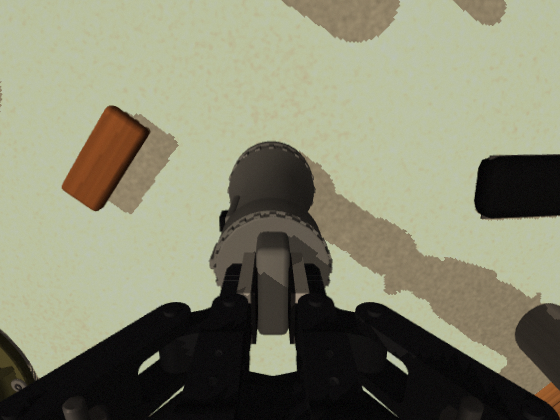

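```bash
python3 - <<'E'
from h import *
p=[.4886,-.1328]
for y in (.75,.725,.70,.68,.66):
    go([*p,.1862],y,v=.02,n=1); ctrl.pause(.15); s=get_state(); print("   Tz",s["wrist_torque"].round(2))
    if abs(s["wrist_torque"][2])>.25: break
im,Q=cloud("wrist"); T=totool(Q,get_state()).reshape(-1,3); T=T[~np.isnan(T[:,0])]
# switch direction in world about the torch axis
Q=Q.reshape(-1,3); Q=Q[~np.isnan(Q[:,0])]; d=Q[:,:2]-[.4888,-.1324]; r=np.hypot(*d.T)
m=(r>.0275)&(r<.036)&(Q[:,2]>.095)&(Q[:,2]<.135); a=np.degrees(np.arctan2(d[m,1],d[m,0])); print(m.sum(),np.percentile(a,[5,25,50,75,95]) if m.any() else 0)
E
```

```text
tcp [ 0.489  -0.1329  0.1872] yaw 0.75 tilt [0.001 0.001] F [-2.7  0.6 12.8] w 0.0129 g 60.4 t 25.08
   Tz [ 0.27  0.56 -0.06]
tcp [ 0.4891 -0.1327  0.1872] yaw 0.725 tilt [0.001 0.001] F [-1.9  1.1 12.4] w 0.0128 g 60.3 t 25.48
   Tz [0.34 0.49 0.02]
tcp [ 0.4892 -0.1328  0.1872] yaw 0.7 tilt [0.001 0.001] F [-1.4  1.4 12.5] w 0.0127 g 60.2 t 25.88
   Tz [ 0.31  0.37 -0.01]
tcp [ 0.4894 -0.1327  0.1872] yaw 0.68 tilt [0.002 0.001] F [-1.   1.2 11.7] w 0.013 g 60.2 t 26.28
   Tz [0.28 0.25 0.06]
tcp [ 0.4895 -0.1328  0.1872] yaw 0.66 tilt [0.002 0.001] F [-0.4  1.8 12.5] w 0.0123 g 60.1 t 26.68
   Tz [0.29 0.25 0.02]
143 [109.24510874 113.70921157 118.93899716 124.46455744 133.16951688]
```

```bash
python3 - <<'E'
from h import *
im,P=cloud("top"); sc,_=cloud("scene")
f=lambda i:cv2.convertScaleAbs(cv2.resize(i[215:260,328:373],(265,265),interpolation=cv2.INTER_CUBIC),alpha=1.5)
w=cv2.imread("pics/e.png"); w2,_=cloud("wrist")
b=lambda i:cv2.convertScaleAbs(cv2.resize(i[135:255,205:325],(265,265),interpolation=cv2.INTER_CUBIC),alpha=1.8)
cv2.imwrite("pics/cmp.png",np.vstack([np.hstack([f(cv2.imread("pics/top0.png")),f(cv2.imread("pics/et.png")),f(im)]),np.hstack([b(w),b(w2),cv2.convertScaleAbs(cv2.resize(sc[150:280,140:270],(265,265)),alpha=1.3)])]))
E
```

```text
(no output)
```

View pics/cmp.png

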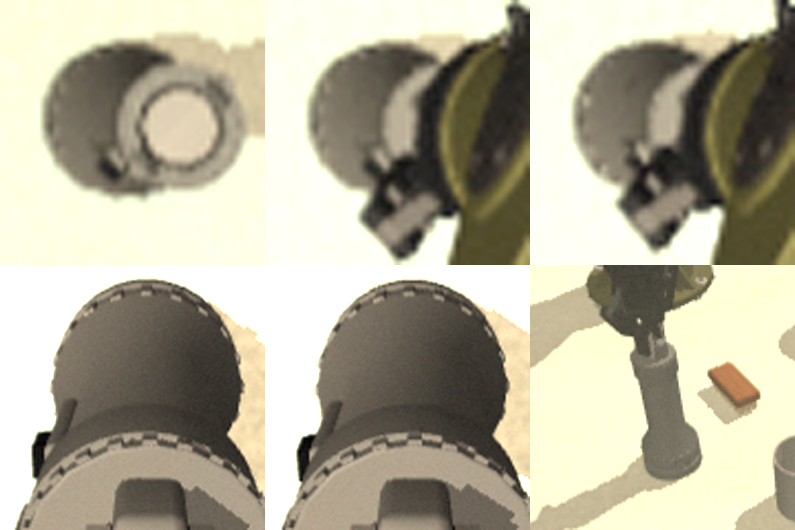

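```bash
python3 - <<'E'
from h import *
c=vision.camera_info("wrist"); H=np.linalg.inv(c["hand_eye"]); s=get_state()
q=s["eef_rot"]; R=Rn.from_quat(np.r_[q[1:],q[0]]).as_matrix()
x=np.arctan2(R[1,0],R[0,0])
def proj(W): 
    T=(np.array(W)-s["tcp_pos"])@R; C=T@H[:3,:3].T+H[:3,3]
    return cv2.projectPoints(C,np.zeros(3),np.zeros(3),c["mtx"],c["dist_coeffs"])[0].reshape(-1,2).round(1)
cx=np.array([s["tcp_pos"][0],s["tcp_pos"][1]])
for al in (70,80,85,90,95,100):
    a=x+np.radians(al); u=np.array([np.cos(a),np.sin(a)]); v=np.array([-u[1],u[0]])
    print(al,*[proj([[*(cx+u*r+v*w),z]])[0] for r,w,z in((.033,0,.128),(.033,0,.113),(.033,-.004,.113),(.033,0,.098),(.0245,0,.14))])
im,Q=cloud("wrist"); sub=im[195:245,205:250].mean(2); ys,xs=np.where(sub<40); print("dark",xs.min()+205,xs.max()+205,ys.min()+195,ys.max()+195)
print(im[205:235,215:235].mean(2).astype(int))
E
```

```text
70 [221.1 210.5] [224.3 203.5] [226.1 198.1] [227.1 197.3] [231.9 221.5]
80 [219.1 218.9] [222.4 211.4] [223.2 205.8] [225.3 204.9] [230.3 228. ]
85 [218.7 223.2] [222.  215.5] [222.3 209.8] [225.  208.7] [229.9 231.3]
90 [218.7 227.4] [222.  219.5] [221.8 213.9] [224.9 212.5] [229.9 234.6]
95 [219.1 231.7] [222.4 223.5] [221.6 218. ] [225.3 216.3] [230.2 237.9]
100 [219.9 235.8] [223.1 227.4] [221.9 222. ] [226. 220.] [230.8 241.2]
dark 220 249 197 240
[[181 182 182 181 183 182 181 181 179 179 183 180 182 180 181 111  56  44
   41  39]
 [181 184 183 183 182 181 182 179 181 182 181 181 184 182 180  86  46  42
   38  38]
 [182 181 182 183 182 182 180 182 182 181 182 182 182 183 164  70  45  41
   38  36]
 [182 182 182 181 179 179 181 180 184 182 181 181 180 180 120  55  43  41
   38  38]
 [180 180 180 178 178 179 181 181 183 183 180 179 180 162  80  45  42  39
   38  34]
 [180 179 177 176 176 178 180 182 183 181 183 179 181 120  59  45  42  40
   37  32]
 [182 178 175 176 178 181 181 183 183 138 126 110 107  67  49  43  40  38
   36  33]
 [180 180 175 178 180 182 160 112  99  57  44  
[... 1208 characters left out ...]
  77  61
   86  89]
 [181 183 181 180 115  37  16  14  20  42  46  48  48  59  83  76  58  35
   55  69]
 [183 182 181 181 136  52  16  17  34  46  48  48  63  82  77  60  40  28
   34  52]
 [184 182 182 180 148  57  14  17  39  46  48  62  82  77  60  56  62  35
   40  68]
 [184 184 182 181 147  58  10  29  47  49  62  81  82  61  64  81  85  67
   62  95]
 [182 184 183 183 174  72  10  38  47  55  81  88  69  63  81  88  91  84
   96 102]
 [180 184 184 181 182  78  17  43  55  78  89  90  78  83  88  90  82  92
  103  96]
 [180 178 180 180 180 161  92  53  71  86  90  90  88  88  91  86  90  99
   95  91]
 [180 179 180 179 180 162  87  64  84  90  90  89  77  80  83  91 100  95
   92  89]]
```

```bash
python3 - <<'E'
from h import *
s=get_state(); print(s["tcp_pos"],s["contact_force"],s["gripper_force"],s["time"])
print(ticket.close_job())
E
```

```text
[ 0.48946023 -0.1327676   0.1871854 ] [-0.98665006  1.06069741 11.47013217] 60.13889014720917 27.0833
the job is handed in; nothing more can be done
None
```

I handed the job in at 27 s: the cap is in the torch, turned about a quarter turn clockwise, flange flush, and the gripper still holds it and presses down with about 11.5 N; the torque never rose at the stop, so I judged the turn from the camera (bar 90 to 96 degrees from the switch), the torch is upright, and I saw no sign of contact with the other things.

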